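# Refit a keyed knob on a variable transformer and wind it down to zero

## Robot

A 6-joint arm with a two-finger parallel gripper is mounted at the origin on a cart in front of the work surface, level with it; the furniture and walls round the work are solid. World frame = base frame: x ahead of the robot, y to its left, z up, the work surface at z = 0. Lengths are in m, angles in rad, forces in N, time in s.
With the tool pointing down it reaches from about 0.3 to 0.875 m from the base axis. Payload 6.4 kg.
Tool frame: the origin (TCP) lies at the very end of the fingers, on their centre line; the grasp point (between the pads) lies 19 mm behind it; z points along the fingers, y is the line along which they close (so a half turn about z gives the same grasp; the last joint's range is limited). The gripper opens to 85 mm and grips with 20 to 120 N. Pads are 22 mm wide; open, the fingers measure 114 mm over their backs; the gripper's body (76 mm by 85 mm) begins 54 mm behind the grasp point. The pads swing forward as they close: fully open they stand 13 mm farther back than shut.
Start: joints at [0.954, 0.181, 1.607, -0, 1.354, -0.206], TCP at [0.23, 0.527, 0.231] pointing down, gripper open.
Joint ranges: [-2.99, 2.99], [-0.89, 2.07], [0.3, 2.58], [-1.14, 4.28], [0, 2.63], [-3.12, 3.12]. Speed limits (rad/s): [2.57, 2.57, 3.01, 3.14, 3.14, 3.14].

## Interface

Orientations are given as a unit quaternion [w, x, y, z].
In Python, from bench import ctrl gives the robot as it stands.
- The arm moves only by the tool jog_arm, never from a script. Its argument "series" is a list that holds one entry, the list of rows, each a list of 7 numbers: the shift along the tool's x, y, z in mm, then the turn, a rotation vector about the tool's x, y, z in rad, then the finger opening in mm, from 0 to 85.4. In form: [[[tx, ty, tz, rx, ry, rz, gripper], ...]]. A call has exactly 10 rows; each row shifts and turns the commanded pose from where the row before left it, along the tool's axes as they then stand; what a row does not reach is not made up. A row lasts 1/10 s, in which the tool goes at most 50 mm and 8.59 degrees, less where a joint would pass 70% of its speed; a pose out of reach is approached as far as the arm can. A call with a gripper value outside its range is refused whole. The fingers move at their own pace and stop on an object; the grip force is fixed at half the most. Time passes only in rows, so rows that do not move let the fingers close, or fill a call up. It gives the time, the measured TCP pose, the force, the opening and the grip force at its end, in the units of the state.
- ctrl.get_obs(): the state, without advancing time (a new reading comes with each control period).
- ctrl.camera(name): name is "scene" or "top" or "wrist"; returns a dict with "frame" (384x512x3 uint8, blue, green, red), "z_map" (384x512 float32, m along the optical axis (not along the pixel's ray), 0 where there is no reading), "fx", "fy", "cx", "cy" (pixels), "xyz" and "rotation" of the camera in the world. Camera axes: x right, y down, z forward; pixel columns grow to the right and rows downward; lengths in m; the calibration is good to about 2 mm. A picture is of the moment at which its call begins.
- ctrl.hand_in(): hands the job in; it is judged then, once.
The state is a dict: "time_s": time; "q": joint angles; "dq": joint speeds; "joint_efforts": joint torques, N m; "eef_pos": TCP position; "eef_rot": TCP orientation; "wrist_force": force on the tool from outside, world axes, zero at the start; "torque": the same for the moment, N m; "opening": opening from 0.0 (shut) to 1.0 (fully open); "grasp_force": force on a finger pad.
Only numpy, scipy, OpenCV 4.12 (cv2) and the standard library are available. Lean on these libraries where they do the work, as an engineer would, in place of code of your own. Each camera call takes 0.05 s, during which the arm holds its last target. There are 200 camera calls.

## Task

The push-on knob of the bench variable transformer was pulled off and its shaft has been left part way up the scale. Set the knob on the shaft and feel with light pressure for the turn at which the notch in its bore takes the shaft's key, press it fully home on the shaft's collar, then use the knob to wind the transformer down (counterclockwise) until its pointer stands at the red zero mark, and let go. Never force it, down or against the stop: a hard push bends the brush arm inside; and leave the meter, tools, tin and solder where they are.

Things in the scene. Friction and masses are not known exactly. Their poses are not given: they have to be found in the camera images.
- variac: bench variable transformer, fixed on the worktop: grey vented drum 132 mm across on a 150 x 150 mm base, terminal panel on its front (own -x side, out to 94 mm from the axis), black dial plate on top, 98 mm above the worktop. Origin: centre of the underside, on the upright shaft axis; z up. The shaft turns stiffly (0.15 N m) and stays where left.
- collar (a point): on the shaft axis, top of the shaft's collar (38 mm across), 101 mm above the worktop: the knob's underside rests here when fully home. Above it stands a steel post, 24 mm across, 24 mm high, its last 4 mm tapering to 18 mm.
- key_top (a point): on the shaft axis, 113 mm above the worktop, the height of the top of the one brass key (5.4 mm wide, from the collar up, out to 16 mm from the axis). The post above it is plain and guides the knob. The shaft's turn is NOT measured: the key was left 0.35 to 2.0 rad clockwise (from above) of zero. Off the key the knob's underside stays up here, 12 mm too high.
- zero_mark (a point): inner end of the red zero mark on the dial face, 32 mm from the shaft axis. The direction from the axis to it is zero: the shaft's firm end stop, where the key points at the mark. The white scale runs 300 degrees clockwise from it; winding down is counterclockwise seen from above.
- knob: black push-on knob standing bore down on the worktop, 46 mm high, about 0.2 kg (brass bushed): skirt 61 mm across, 5 mm thick at its edge and 7.5 mm at the grip, above it a round fluted grip 47 mm across with a white pointer line. Origin: centre of the underside; z up; x points along the pointer.
- knob_pointer (a point): outer end of the knob's white pointer line, on the skirt, 30 mm from the knob's axis towards its +x, 5 mm above its underside. The bore, open below, is 25.8 mm across and 27 mm deep, with one notch 6.9 mm wide, out to 18.5 mm from the axis, right under the pointer: it takes the key only within about 0.1 rad either way.
- multimeter: yellow handheld meter lying on its back, 86 x 150 x 48 mm, at the left; a bystander. Origin: centre of its underside
- tin_round: small round white tin, 60 mm across, 29 mm high, at the near right; a bystander. Origin: centre of its underside
- solder_spool: spool of solder standing on its flange, 56 mm across, 38 mm high, at the right; a bystander. Origin: centre of its underside
- screwdriver_red: screwdriver with a red handle, 170 mm long, lying at the near left; a bystander. Origin: centre of its underside
- pliers: small side cutters with red grips, 128 mm long, lying at the back; a bystander. Origin: centre of its underside

How it is judged:
On the way, in this order (a step that is already met when the one before it is completed fails the run):
1. the knob is fully home on the shaft, its notch over the key (z of knob in the frame of variac below 0.1045 m and horizontal distance between knob and variac below 0.003 m and angle between knob's own z axis and vertical below 0.1 rad), for 0.2 s.
2. wound down with the knob: pointer at the zero mark (z of knob in the frame of variac below 0.1045 m and horizontal distance between knob_pointer and zero_mark below 0.005 m), for 0.2 s.
At the end, for the whole second after the job is handed in: The knob stands upright, fully home on the shaft's collar (underside within 3.5 mm of it, centre within 3 mm of the shaft axis), at rest and let go, with its pointer's end within 5 mm of the inner end of the red zero mark (all of step 2 and horizontal distance between knob and variac below 0.003 m and angle between knob's own z axis and vertical below 0.1 rad and angular speed of knob below 0.05 rad/s); the robot touches nothing.
It fails at once if the knob is forced down or round while it is not down on its key (contact forces between knob and transformer over 35 N) (contact force between knob and variac above 35 N and z of knob in the frame of variac above 0.1075 m).
It fails at once if the seated knob is rammed down or wrung against the stop (contact forces between knob and transformer over 120 N) (contact force between knob and variac above 120 N).
It fails at once if a bystander is moved by more than 20 mm (distance of any of multimeter, tin_round, solder_spool, screwdriver_red, pliers from where it was at the start of the episode above 0.02 m).
It also fails if it takes over 64 s, if anything falls off the work surface, if the arm or the gripper's body presses on something with over 40 N, if the wrist force passes 120 N, or if a joint passes its speed limit or range.

## Working session

There is one attempt and no reset: what is moved stays moved. The work goes in short steps, Python scripts to look and compute and a tool call to move; the robot and the scene stay as the last step left them, time stands still between calls to the robot, and variables do not carry over. Pictures are saved under pics/ and viewed, at most 10 in all, crops included, and the job is handed in when it is done.

Besides the shell and the picture viewer there is one more tool, called by a JSON object that holds its "fn" and its "kwargs". jog_arm: Moves the arm, as the interface text tells. Its arguments: {"type":"object","properties":{"series":{"type":"array"}},"required":["series"]}

```bash
ls; mkdir -p pics; python3 - <<'E'
from bench import ctrl
import cv2,numpy as np,pickle
o=ctrl.get_obs();print(o)
for n in("top","scene"):
    c=ctrl.camera(n);pickle.dump(c,open(n+".pkl","wb"));cv2.imwrite(f"pics/{n}0.png",c["frame"]);print(n,c["fx"],c["cx"],c["cy"],c["xyz"],c["rotation"])
E
```

```text
pics
{'time_s': 0.0, 'q': array([ 9.53678912e-01,  1.81535381e-01,  1.60799013e+00, -2.76417143e-05,
        1.35380075e+00, -2.06297005e-01]), 'dq': array([-0.00067827, -0.0001112 , -0.00049223,  0.00031427,  0.00199166,
       -0.00128753]), 'joint_efforts': array([-1.00360317e-04, -4.44890249e+01, -3.51330221e+01, -4.34538351e-04,
        9.17372410e-03, -1.93833523e-05]), 'eef_pos': array([0.22930106, 0.52670621, 0.23039598]), 'eef_rot': array([-3.34504307e-04,  2.03965757e-01,  9.78977639e-01, -7.99768524e-04]), 'wrist_force': array([0.75761472, 0.38442669, 0.18140854]), 'torque': array([ 0.05888918,  0.03020493, -0.03084159]), 'grasp_force': 0.0, 'opening': 1.0016060010163075}
top 419.99852712437865 259.7149192445724 189.8793702605386 [ 0.49474553 -0.00548613  1.52033564] [-0.02038727  0.71586838 -0.69769591  0.01836422]
scene 402.7267437617219 253.36935964881187 196.99685678634933 [-0.06986193 -0.85956471  0.79455422] [-0.44560378  0.83985349 -0.27159975  0.14938862]
```

View pics/top0.png

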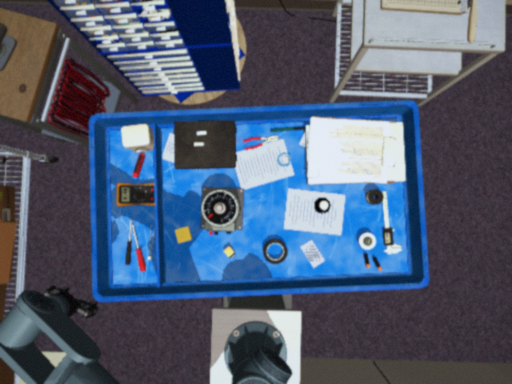

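View pics/scene0.png

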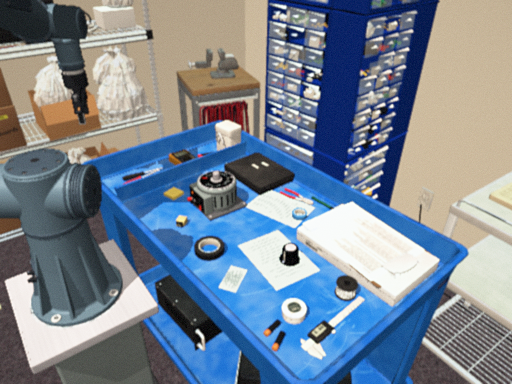

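The top view shows the variac at about (221,208), the knob at (322,205) and the meter at (136,194). The scene view shows the variac at (214,185) and the knob at (290,253). Next I'll measure both from the two views.

```bash
cat > h.py <<'E'
import numpy as np,cv2,pickle
from scipy.spatial.transform import Rotation as R
def rot(q): return R.from_quat(np.roll(q,-1)).as_matrix()   # [w,x,y,z]
def ray(c,u,v):
    return np.array(c["xyz"]),rot(c["rotation"])@[(u-c["cx"])/c["fx"],(v-c["cy"])/c["fy"],1.]
def onz(c,u,v,z):
    o,d=ray(c,u,v);return o+d*(z-o[2])/d[2]
def dep(c,u,v):
    o,d=ray(c,u,v);return o+d*c["z_map"][int(v),int(u)]
def cross(r1,r2):
    (a,d),(b,e)=r1,r2
    t=np.linalg.lstsq(np.c_[d,-e],b-a,rcond=None)[0]
    p,q=a+t[0]*d,b+t[1]*e
    return (p+q)/2,np.linalg.norm(p-q)
def proj(c,p):
    x=rot(c["rotation"]).T@(np.array(p)-c["xyz"]);return c["fx"]*x[0]/x[2]+c["cx"],c["fy"]*x[1]/x[2]+c["cy"]
E
python3 - <<'E'
from h import *
t=pickle.load(open("top.pkl","rb"));s=pickle.load(open("scene.pkl","rb"))
for u,v in((221,208),(322,205),(221,230),(345,225)):print(u,v,dep(t,u,v).round(4))
cr=lambda c,u,v,w:cv2.resize(c["frame"][v-w:v+w,u-w:u+w],(390,290) if 0 else (290,290),interpolation=cv2.INTER_CUBIC)
a=np.hstack([cr(t,221,208,29),cr(t,322,205,15)]);b=np.hstack([cr(s,214,190,29),cr(s,290,253,20)])
cv2.imwrite("pics/m1.png",np.vstack([a,b]))
E
```

```text
221 208 [0.5077 0.1264 0.1251]
322 205 [ 0.5281 -0.2202  0.0448]
221 230 [0.4329 0.1288 0.0755]
345 225 [ 0.4592 -0.3107  0.0009]
```

View pics/m1.png

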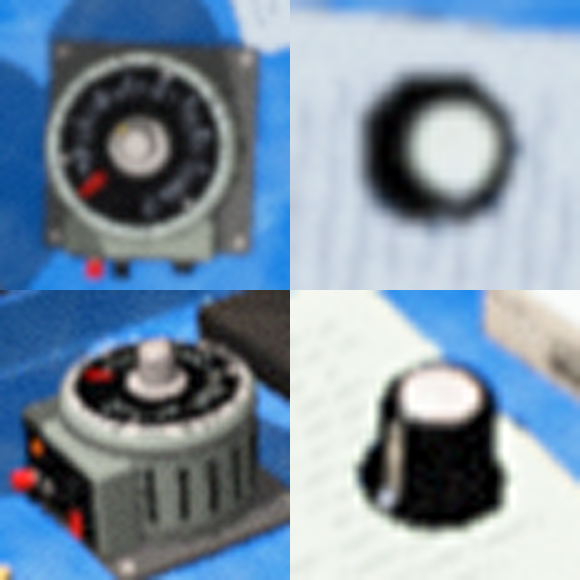

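The top crop shows the red zero mark at about 127° world azimuth. A yellow key hint sits on the opposite upper-left side of the post, at about 45–60°. The knob's pointer faces roughly -x. I'll work out the wrist camera's mounting and plan the first move.

```bash
python3 - <<'E'
from h import *
from bench import ctrl
c=ctrl.camera("wrist");o=ctrl.get_obs()
T=rot(o["eef_rot"]);print("cam in tool",T.T@(np.array(c["xyz"])-o["eef_pos"]),"\n",T.T@rot(c["rotation"]),c["fx"]);print(T)
t=pickle.load(open("top.pkl","rb"));s=pickle.load(open("scene.pkl","rb"))
# knob white top, both views; zero mark red, both views
for n,bt,bs in(("knobtop",(307,190,337,220),(270,233,310,273)),("post",(200,187,243,229),(190,160,240,200))):
    ps=[]
    for c,b in((t,bt),(s,bs)):
        f=c["frame"][b[1]:b[3],b[0]:b[2]].astype(int);hsv=cv2.cvtColor(f.astype(np.uint8),cv2.COLOR_BGR2HSV)
        if n=="knobtop":
            m=(f.min(2)>150).astype(np.uint8);k,l,st,ce=cv2.connectedComponentsWithStats(m)
            i=min(range(1,k),key=lambda i:np.hypot(*(ce[i]-np.array([15,15] if c is t else [19,13]))) if st[i,4]>8 else 99)
        else:
            m=((f[:,:,2]>f[:,:,1]+70)).astype(np.uint8);k,l,st,ce=cv2.connectedComponentsWithStats(m)
            i=min(range(1,k),key=lambda i:np.hypot(*(ce[i]-np.array([11,28] if c is t else [14,17]))))
        p=ce[i]+b[:2];print(n,p,st[i]);ps.append(ray(c,*p))
    print(n,cross(*ps), onz(t,*[0,0],0)[:0])
E
```

```text
cam in tool [ 0.07410039 -0.00082372 -0.14246871] 
 [[ 4.44128146e-04 -9.57094634e-01 -2.89775196e-01]
 [ 9.99999799e-01  2.93925713e-04  5.61860834e-04]
 [-4.52581609e-04 -2.89775387e-01  9.57094572e-01]] 304.64988140130924
[[-9.16806109e-01  3.99331977e-01 -7.28079390e-04]
 [ 3.99332564e-01  9.16805540e-01 -1.05111457e-03]
 [ 2.47763558e-04 -1.25441407e-03 -9.99999183e-01]]
knobtop [321.03583062 205.71498371] [  0   0  30  30 614]
knobtop [285.29506438 255.58798283] [  0   0  40  40 932]
knobtop (array([ 0.52347847, -0.21972589,  0.00954144]), np.float64(0.006972133191495433)) []
post [210.  215.5] [ 8 27  5  4 14]
post [204.  177.5] [12 17  5  2 10]
post (array([0.48159909, 0.16571559, 0.09563944]), np.float64(0.00014310749587433818)) []
```

{"fn": "jog_arm", "kwargs": {"series": [[[-40,-25,-5,0,0,0,85],[-40,-25,-5,0,0,0,85],[-40,-25,-5,0,0,0,85],[-40,-25,-5,0,0,0,85],[-40,-25,-5,0,0,0,85],[-40,-25,-5,0,0,0,85],[-40,-25,-5,0,0,0,85],[-40,-25,-5,0,0,0,85],[-40,-25,-5,0,0,0,85],[-33,-27,-5,0,0,0,85]]]}}

```text
time_s: 1.15
eef_pos: [0.4903, 0.1372, 0.2813]
eef_rot: [0.0, 0.204, 0.979, 0.0]
wrist_force: [0.8, 0.7, 0.1]
opening: 0.993
grasp_force: 0.0
```

{"fn": "jog_arm", "kwargs": {"series": [[[0,0,0,0,0,0,85],[0,0,0,0,0,0,85],[0,0,0,0,0,0,85],[0,0,0,0,0,0,85],[0,0,0,0,0,0,85],[0,0,0,0,0,0,85],[0,0,0,0,0,0,85],[0,0,0,0,0,0,85],[0,0,0,0,0,0,85],[0,0,0,0,0,0,85]]]}}

```text
time_s: 2.15
eef_pos: [0.4893, 0.1392, 0.2813]
eef_rot: [0.0, 0.204, 0.979, -0.0]
wrist_force: [-1.0, -0.1, -0.6]
opening: 0.995
grasp_force: 0.0
```

```bash
python3 - <<'E'
from h import *
from bench import ctrl
c=ctrl.camera("wrist");o=ctrl.get_obs();pickle.dump(c,open("w1.pkl","wb"))
print(o["eef_pos"],o["q"],c["xyz"])
cv2.imwrite("pics/w1.png",c["frame"])
E
```

```text
[0.48931519 0.13917726 0.28131128] [ 4.34488555e-02 -9.65114606e-03  1.71023310e+00 -2.39860236e-05
  1.44094700e+00 -1.11648713e+00] [0.42105459 0.16808723 0.42389766]
```

View pics/w1.png

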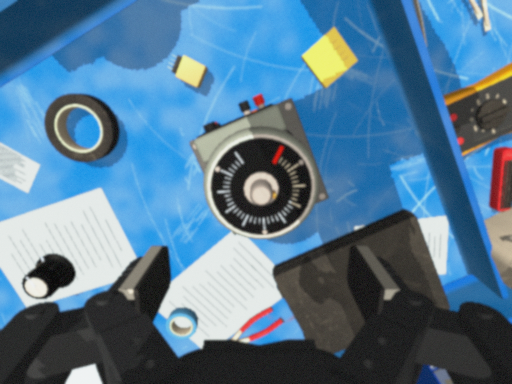

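The wrist view shows the dial with the post at about (261,190), the red mark at (279,155) and a yellow key patch near (277,193). The knob is at lower left, around (45,275).

```bash
python3 - <<'E'
from h import *
w=pickle.load(open("w1.pkl","rb"));t=pickle.load(open("top.pkl","rb"))
f=w["frame"].astype(int);hsv=cv2.cvtColor(w["frame"],cv2.COLOR_BGR2HSV)
b=(200,125,325,245)
S=np.zeros(f.shape[:2],bool);S[b[1]:b[3],b[0]:b[2]]=1
red=S&(f[:,:,2]>f[:,:,1]+70)&(np.indices(S.shape)[0]>140)
v,u=np.nonzero(red);P=np.array([onz(w,x,y,.098)[:2] for x,y in zip(u,v)]);print("red",len(u),u.mean(),v.mean(),P.mean(0),onz(w,u.mean(),v.mean(),.098))
# red by two views
print("red cross",cross(ray(w,u.mean(),v.mean()),ray(t,210,215.5)))
ye=S&(hsv[:,:,0]>12)&(hsv[:,:,0]<35)&(hsv[:,:,1]>70)&(hsv[:,:,2]>90)
v,u=np.nonzero(ye);print("yel",[(x,y,tuple(hsv[y,x])) for x,y in zip(u,v)][:40])
g=w["z_map"];m=S&(g>0)
vv,uu=np.nonzero(m);o,_=ray(w,0,0)
Q=np.array([dep(w,x,y) for x,y in zip(uu,vv)])
for lo,hi in((.12,.13),(.098,.104),(.094,.0978)):
    k=(Q[:,2]>lo)&(Q[:,2]<hi);q=Q[k,:2]
    (cx,cy),r=cv2.minEnclosingCircle((q*1000).astype(np.float32));print(lo,hi,k.sum(),q.mean(0),(cx,cy,r))
cr=cv2.resize(w["frame"][150:230,220:305],None,fx=7,fy=7,interpolation=cv2.INTER_CUBIC);cv2.imwrite("pics/w1c.png",cr)
E
```

```text
red 108 277.74074074074076 154.09259259259258 [0.47986196 0.16509168] [0.47984163 0.1651136  0.098     ]
red cross (array([0.48127398, 0.16557889, 0.09208365]), np.float64(0.0012638716775130604))
yel [(np.int64(272), np.int64(191), (np.uint8(16), np.uint8(71), np.uint8(115))), (np.int64(273), np.int64(191), (np.uint8(17), np.uint8(94), np.uint8(128))), (np.int64(274), np.int64(191), (np.uint8(17), np.uint8(82), np.uint8(147))), (np.int64(272), np.int64(192), (np.uint8(15), np.uint8(88), np.uint8(124))), (np.int64(273), np.int64(192), (np.uint8(18), np.uint8(128), np.uint8(134))), (np.int64(274), np.int64(192), (np.uint8(18), np.uint8(122), np.uint8(152))), (np.int64(275), np.int64(192), (np.uint8(17), np.uint8(86), np.uint8(170))), (np.int64(272), np.int64(193), (np.uint8(17), np.uint8(102), np.uint8(133))), (np.int64(273), np.int64(193), (np.uint8(18), np.uint8(146), np.uint8(159))), (np.int64(274), np.int64(193), (np.uint8(20), np.uint8(147), np.uint8(180))), (np.int64(275), np.int64(193), (np.uint8(19), np.uint8(118), np.uint8(184))), (np.int64(276), np.int64(193), (np.uint8(19), 
[... 1727 characters left out ...]
np.uint8(96))), (np.int64(272), np.int64(198), (np.uint8(18), np.uint8(74), np.uint8(149))), (np.int64(273), np.int64(198), (np.uint8(17), np.uint8(99), np.uint8(167))), (np.int64(274), np.int64(198), (np.uint8(18), np.uint8(115), np.uint8(159))), (np.int64(275), np.int64(198), (np.uint8(19), np.uint8(129), np.uint8(119))), (np.int64(274), np.int64(199), (np.uint8(16), np.uint8(81), np.uint8(114)))]
0.12 0.13 398 [0.50605717 0.13369688] (507.0630187988281, 133.11672973632812, 12.066850662231445)
0.098 0.104 4230 [0.50347892 0.13526221] (506.660888671875, 133.3843994140625, 59.555171966552734)
0.094 0.0978 3849 [0.5025323  0.13505685] (506.6296081542969, 133.29322814941406, 63.69886779785156)
```

View pics/w1c.png

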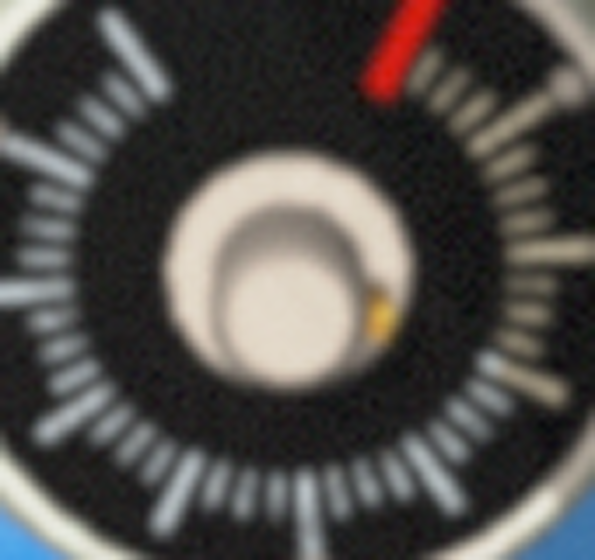

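The crop shows the collar and post, the brass key at crop (381,318), which is pixel (274.4,195.4), and the red mark's inner end at crop (383,92), which is pixel (274.7,163.1).

```bash
python3 - <<'E'
from h import *
w=pickle.load(open("w1.pkl","rb"));A=np.array([.5068,.1332])
for n,u,v,z in(("key",274.4,195.4,.111),("zero",274.7,163.1,.098),("postc",220+288/7,150+318/7,.125)):
    d=onz(w,u,v,z)[:2]-A;print(n,d,np.hypot(*d),np.arctan2(d[1],d[0]))
# knob from the wrist view
g=w["z_map"];Q=np.array([dep(w,x,y) for y in range(245,310) for x in range(15,85) if g[y,x]>0])
for lo,hi in((.04,.052),(.003,.009),(.02,.04)):
    k=(Q[:,2]>lo)&(Q[:,2]<hi);q=Q[k];print(lo,k.sum(),q.mean(0),cv2.minEnclosingCircle((q[:,:2]*1000).astype(np.float32)))
E
```

```text
key [0.01058466 0.01164076] 0.015733479096974215 0.8328803347710212
zero [-0.01918346  0.02512494] 0.03161119572646508 2.2228959837039053
postc [0.00086407 0.00017613] 0.0008818360799991929 0.20108693855140297
0.04 716 [ 0.52612699 -0.22229902  0.04491908] ((526.9879760742188, -225.18186950683594), 23.582731246948242)
0.003 355 [ 0.52297344 -0.21127262  0.00546563] ((527.0785522460938, -224.98931884765625), 30.456329345703125)
0.02 388 [ 0.52240972 -0.20923096  0.03021038] ((526.7933959960938, -224.56390380859375), 23.556154251098633)
```

{"fn": "jog_arm", "kwargs": {"series": [[[-18,-32,8,0,0,0,85],[-18,-32,8,0,0,0,85],[-18,-32,8,0,0,0,85],[-18,-32,8,0,0,0,85],[-18,-32,8,0,0,0,85],[-18,-32,8,0,0,0,85],[-18,-32,8,0,0,0,85],[-18,-32,8,0,0,0,85],[-18,-32,8,0,0,0,85],[-18,-31,8,0,0,0,85]]]}}

```text
time_s: 3.2
eef_pos: [0.5269, -0.2269, 0.201]
eef_rot: [0.0, 0.204, 0.979, -0.0]
wrist_force: [0.6, 0.8, -0.7]
opening: 0.994
grasp_force: 0.0
```

```bash
python3 - <<'E'
from h import *
from bench import ctrl
for i in range(4): c=ctrl.camera("wrist")
o=ctrl.get_obs();pickle.dump(c,open("w2.pkl","wb"))
print(o["eef_pos"],o["eef_rot"])
u,v=proj(c,(.527,-.225,.02));print(u,v)
u,v=int(u),int(v);cv2.imwrite("pics/w2.png",cv2.resize(c["frame"][max(v-70,0):v+70,u-70:u+70],(560,560),interpolation=cv2.INTER_CUBIC));print(u-70,max(v-70,0))
g=c["z_map"];Q=np.array([dep(c,x,y) for y in range(max(v-80,0),min(v+80,384)) for x in range(u-70,u+70) if g[y,x]>0])
for lo,hi in((.04,.052),(.003,.009),(.02,.04)):
    k=(Q[:,2]>lo)&(Q[:,2]<hi)&(np.hypot(*(Q[:,:2]-[.527,-.225]).T)<.04);q=Q[k];print(lo,k.sum(),q.mean(0),cv2.minEnclosingCircle((q[:,:2]*1000).astype(np.float32)))
E
```

```text
[ 0.52652179 -0.22558741  0.20074968] [-5.67494670e-04  2.04872911e-01  9.78788329e-01  4.19276064e-04]
261.00436466501577 172.0143503101841
191 102
0.04 1547 [ 0.52620071 -0.22569496  0.04550794] ((527.259033203125, -226.1099090576172), 23.69571876525879)
0.003 573 [ 0.51404807 -0.22073458  0.00558595] ((527.1737670898438, -226.18922424316406), 30.457778930664062)
0.02 150 [ 0.51071444 -0.21928783  0.03008462] ((526.1163330078125, -225.7115478515625), 23.025434494018555)
```

View pics/w2.png

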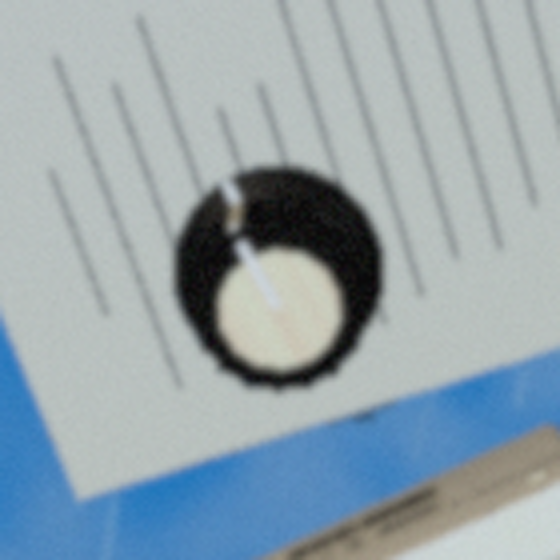

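The crop shows the pointer's outer end at crop (228,183), which is pixel (248,147.8). The line on the cap runs from crop (277,306) to (240,240).

```bash
python3 - <<'E'
from h import *
from bench import ctrl
c=pickle.load(open("w2.pkl","rb"));K=np.array([.5272,-.2261])
f=lambda a,b,z:onz(c,191+a/4,102+b/4,z)[:2]
d=f(228,183,.005)-K;print(d,np.hypot(*d),np.arctan2(d[1],d[0]))
d=f(240,240,.046)-f(277,306,.046);print(d,np.arctan2(d[1],d[0]))
o=ctrl.get_obs();T=rot(o["eef_rot"]);print(np.arctan2(T[1,0],T[0,0]),o["q"])
print(T.T@(np.r_[K,.012]-o["eef_pos"])*1000)
E
```

```text
[-0.02806465 -0.0023457 ] 0.02816251024804104 -3.058204372937021
[-0.01906061 -0.00164151] -3.0556839868236887
2.7289252014977645 [-6.12100878e-01  2.05421226e-01  1.64194214e+00  3.35061999e-04
  1.29560312e+00 -1.77032064e+00]
[ -1.06896317  -0.30859173 188.74831645]
```

{"fn": "jog_arm", "kwargs": {"series": [[[-1,0,40,0,0,0,85],[0,0,40,0,0,0,85],[0,0,40,0,0,0,85],[0,0,35,0,0,0,85],[0,0,15,0,0,0,85],[0,0,10,0,0,0,85],[0,0,8,0,0,0,85],[0,0,0,0,0,0,85],[0,0,0,0,0,0,85],[0,0,0,0,0,0,85]]]}}

```text
time_s: 4.4
eef_pos: [0.5287, -0.2262, 0.0147]
eef_rot: [0.001, 0.204, 0.979, -0.0]
wrist_force: [-0.1, 0.3, 0.6]
opening: 0.994
grasp_force: 0.0
```

{"fn": "jog_arm", "kwargs": {"series": [[[0,0,0,0,0,0,60],[0,0,0,0,0,0,40],[0,0,0,0,0,0,30],[0,0,0,0,0,0,30],[0,0,0,0,0,0,30],[0,0,0,0,0,0,30],[0,0,0,0,0,0,30],[0,0,0,0,0,0,30],[0,0,0,0,0,0,30],[0,0,0,0,0,0,30]]]}}

```text
time_s: 5.4
eef_pos: [0.5282, -0.2258, 0.014]
eef_rot: [0.0, 0.204, 0.979, -0.0]
wrist_force: [-1.2, 0.4, 5.4]
opening: 0.534
grasp_force: 61.0
```

{"fn": "jog_arm", "kwargs": {"series": [[[0,0,20,0,0,0,30],[0,0,-30,0,0,0,30],[0,0,-40,0,0,0.149,30],[0,0,-40,0,0,0.149,30],[0,0,-40,0,0,0.149,30],[0,0,-40,0,0,0.149,30],[0,0,0,0,0,0.149,30],[0,0,0,0,0,0.149,30],[0,0,0,0,0,0.149,30],[0,0,0,0,0,0.149,30]]]}}

```text
time_s: 6.4
eef_pos: [0.5274, -0.2252, 0.1827]
eef_rot: [-0.001, 0.72, 0.693, -0.0]
wrist_force: [-0.2, -0.6, -2.3]
opening: 0.533
grasp_force: 101.1
```

My first row had the wrong sign and pushed down briefly before lifting. I'll finish the turn, then check how the knob sits in the grip.

{"fn": "jog_arm", "kwargs": {"series": [[[0,0,0,0,0,0.149,30],[0,0,0,0,0,0.149,30],[0,0,0,0,0,0.149,30],[0,0,0,0,0,0.149,30],[0,0,0,0,0,0.149,30],[0,0,0,0,0,0.149,30],[0,0,0,0,0,0.149,30],[0,0,0,0,0,0.149,30],[0,0,0,0,0,0,30],[0,0,0,0,0,0,30]]]}}

```text
time_s: 7.4
eef_pos: [0.5275, -0.2253, 0.1828]
eef_rot: [-0.0, 0.985, 0.175, -0.0]
wrist_force: [-0.5, 1.0, -2.9]
opening: 0.537
grasp_force: 101.1
```

```bash
python3 - <<'E'
from h import *
from bench import ctrl
c=ctrl.camera("wrist");s=ctrl.camera("scene");o=ctrl.get_obs();pickle.dump((c,s,o),open("g.pkl","wb"))
T=rot(o["eef_rot"]);print(o["eef_pos"],np.arctan2(T[1,0],T[0,0]),T[:,2],o["q"][5],o["grasp_force"],o["opening"],o["wrist_force"])
P=o["eef_pos"]
for n,c in(("w",c),("s",s)):
    u,v=map(int,proj(c,P));print(n,u,v)
    cv2.imwrite(f"pics/g{n}.png",c["frame"])
u,v=map(int,proj(s,P));a=cv2.resize(s["frame"][v-35:v+35,u-35:u+35],(384,384),interpolation=cv2.INTER_CUBIC)
c=pickle.load(open("g.pkl","rb"))[0]
cv2.imwrite("pics/g.png",np.hstack([a,c["frame"][:,50:462]]));print("scale",70/384,u-35,v-35)
# knob points from scene depth
Q=np.array([dep(s,x,y) for y in range(v-35,v+35) for x in range(u-35,u+35) if s["z_map"][y,x]>0]);k=(np.hypot(*(Q[:,:2]-P[:2]).T)<.034)&(Q[:,2]>.1)
print(np.percentile(Q[k][:,2],[0,1,5,50]))
E
```

```text
[ 0.52766745 -0.22541624  0.1830054 ] 0.3497254644933035 [-4.26495525e-04  3.24936449e-04 -9.99999856e-01] 0.6105557776338865 101.07204011175781 0.5319714749302432 [-0.27616589 -0.7851746  -1.93540411]
w 258 248
s 292 206
scale 0.18229166666666666 257 171
[0.17882522 0.18113375 0.18547488 0.22890924]
```

View pics/g.png

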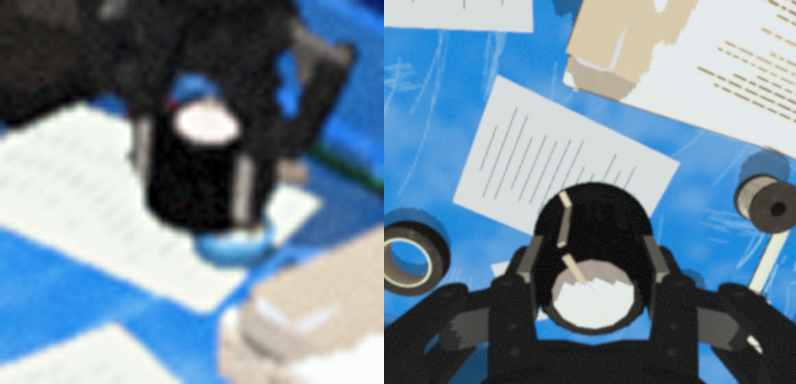

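The knob is held upright between the pads. The pointer's outer end is at wrist pixel (229,193) and the cap centre at about (259,297).

```bash
python3 - <<'E'
from h import *
c,s,o=pickle.load(open("g.pkl","rb"));P=o["eef_pos"]
f=c["frame"].astype(int);Q=[]
for y in range(255,335):
  for x in range(205,315):
    if f[y,x].min()>140 and c["z_map"][y,x]>0: Q.append(dep(c,x,y))
Q=np.array(Q);k=np.hypot(*(Q[:,:2]-P[:2]).T)<.03;Q=Q[k];z=np.median(Q[:,2]);Q=Q[abs(Q[:,2]-z)<.008]
A=np.c_[Q,];n=np.linalg.svd(Q-Q.mean(0))[2][2] if 0 else np.linalg.eigh(np.cov(Q.T))[1][:,0]
print("top",len(Q),Q.mean(0),z,"normal",n,cv2.minEnclosingCircle((Q[:,:2]*1000).astype(np.float32)))
zb=z-.046;print("underside",zb,"TCP above it",P[2]-zb)
for h in(.005,):
    e=onz(c,229,193,zb+h)[:2];print(e,dep(c,229,194),dep(c,231,197))
    ctr=P[:2];d=e-ctr;print(np.hypot(*d),np.arctan2(d[1],d[0]))
# skirt circle
g=c["z_map"];S=np.array([dep(c,x,y) for y in range(170,260) for x in range(170,350) if g[y,x]>0])
k=(S[:,2]>zb+.002)&(S[:,2]<zb+.0085)&(np.hypot(*(S[:,:2]-P[:2]).T)<.036);S=S[k]
print(len(S),S.mean(0));B=np.c_[2*S[:,:2],np.ones(len(S))]
print(cv2.minEnclosingCircle((S[:,:2]*1000).astype(np.float32)))
E
```

```text
top 4226 [ 0.53113941 -0.2244675   0.227074  ] 0.22705910543029065 normal [-0.05376965 -0.02276646  0.9982938 ] ((528.72314453125, -221.53123474121094), 19.223432540893555)
underside 0.18105910543029063 TCP above it 0.001946291056897892
[ 0.55203623 -0.20167872] [ 0.55226586 -0.20181902  0.18822364] [ 0.55113501 -0.20317995  0.18807596]
0.03401921761024641 0.7722767205702895
2502 [ 0.55154496 -0.21691215  0.18738982]
((537.250732421875, -222.1224822998047), 30.0377254486084)
```

```bash
cat > fit.py <<'E'
from h import *
from scipy.optimize import least_squares
def knob(c,P,zt):
    """fit cap plane, cap circle and skirt arc; P approx axis xy, zt approx cap height"""
    u0,v0=map(int,proj(c,(*P,zt-.02)));g=c["z_map"]
    uv=np.array([(x,y) for y in range(max(0,v0-110),min(384,v0+90)) for x in range(max(0,u0-90),min(512,u0+90)) if g[y,x]>0])
    Q=np.array([dep(c,x,y) for x,y in uv]);r=np.hypot(*(Q[:,:2]-P).T)
    fr=c["frame"][uv[:,1],uv[:,0]].astype(int).min(1)
    t=Q[(r<.02)&(abs(Q[:,2]-zt)<.006)&(fr>120)]
    n=np.linalg.eigh(np.cov(t.T))[1][:,0];n*=np.sign(n[2]);zc=t.mean(0)
    out=[n.round(4),zc.round(4)]
    for nm,lo,hi,R0 in(("skirt",-.046,-.0365,.0305),):
        S=Q[(r<.042)&(Q[:,2]>zt+lo)&(Q[:,2]<zt+hi)]
        hull=cv2.convexHull((S[:,:2]*1e4).astype(np.float32))[:,0]/1e4
        cam=np.array(c["xyz"])[:2]-P;cam/=np.linalg.norm(cam)
        h=hull[(hull-P)@cam>.008]   # outer rim, camera side
        s=least_squares(lambda p:np.hypot(*(h-p).T)-R0,P,loss="soft_l1",f_scale=5e-4)
        out+=[nm,len(S),len(h),s.x.round(4),np.abs(s.fun).mean().round(5),S[:,2].mean().round(4)]
    return out
E
python3 - <<'E'
from fit import *
c=pickle.load(open("w2.pkl","rb"));print(knob(c,np.array([.5272,-.2261]),.0455))
c,s,o=pickle.load(open("g.pkl","rb"));print(o["eef_pos"],knob(c,np.array([.5277,-.2254]),.227),knob(c,np.array([.531,-.2245]),.227))
E
```

```text
[array([7.0e-04, 1.4e-03, 1.0e+00]), array([ 0.5273, -0.2263,  0.0463]), 'skirt', 2086, 21, array([ 0.5156, -0.2209]), np.float64(0.00368), np.float64(0.0019)]
[ 0.52766745 -0.22541624  0.1830054 ] [array([-0.0536, -0.0226,  0.9983]), array([ 0.5312, -0.2245,  0.2271]), 'skirt', 2720, 39, array([ 0.5331, -0.2237]), np.float64(0.00011), np.float64(0.1873)] [array([-0.0536, -0.0232,  0.9983]), array([ 0.5313, -0.2243,  0.2271]), 'skirt', 2720, 36, array([ 0.5332, -0.2237]), np.float64(9e-05), np.float64(0.1873)]
```

The knob sits about 5 mm off the finger centre and is tilted 0.06 rad. I'll set it down here and regrasp it cleanly.

{"fn": "jog_arm", "kwargs": {"series": [[[0,0,40,0,0,0,30],[0,0,40,0,0,0,30],[0,0,40,0,0,0,30],[0,0,35,0,0,0,30],[0,0,15,0,0,0,30],[0,0,8,0,0,0,30],[0,0,0,0,0,0,30],[0,0,0,0,0,0,30],[0,0,0,0,0,0,60],[0,0,0,0,0,0,85]]]}}

```text
time_s: 8.5
eef_pos: [0.5291, -0.2264, 0.0071]
eef_rot: [0.001, 0.985, 0.173, 0.001]
wrist_force: [0.4, -0.5, 0.1]
opening: 0.849
grasp_force: 0.0
```

{"fn": "jog_arm", "kwargs": {"series": [[[0,0,0,0,0,0,85],[0,0,0,0,0,0,85],[0,0,0,0,0,0,85],[0,0,-20,0,0,0,85],[0,0,-40,0,0,0,85],[0,0,-40,0,0,0,85],[0,0,-40,0,0,0,85],[0,0,-30,0,0,0,85],[0,0,0,0,0,0,85],[0,0,0,0,0,0,85]]]}}

```text
time_s: 9.5
eef_pos: [0.5281, -0.2257, 0.1759]
eef_rot: [0.001, 0.985, 0.173, 0.001]
wrist_force: [0.3, 0.4, 0.1]
opening: 0.995
grasp_force: 0.0
```

```bash
python3 - <<'E'
from fit import *
from bench import ctrl
for i in range(4): c=ctrl.camera("wrist")
o=ctrl.get_obs();pickle.dump(c,open("w3.pkl","wb"));T=rot(o["eef_rot"])
g=c["z_map"];u,v=map(int,proj(c,(.531,-.2245,.02)))
Q=np.array([dep(c,x,y) for y in range(max(v-110,0),min(v+90,384)) for x in range(u-90,u+90) if g[y,x]>0])
for lo,hi in((.04,.052),(.003,.009),(.02,.04)):
    k=(Q[:,2]>lo)&(Q[:,2]<hi)&(np.hypot(*(Q[:,:2]-[.531,-.2245]).T)<.045);q=Q[k];print(lo,k.sum(),q.mean(0),cv2.minEnclosingCircle((q[:,:2]*1000).astype(np.float32)))
print(knob(c,np.array([.531,-.2245]),.0455)[:2],o["eef_pos"],np.arctan2(T[1,0],T[0,0]),u,v)
cv2.imwrite("pics/w3.png",cv2.resize(c["frame"][max(v-80,0):v+60,u-70:u+70],(560,560),interpolation=cv2.INTER_CUBIC));print(u-70,max(v-80,0))
E
```

```text
0.04 1877 [ 0.53650907 -0.22448151  0.0455393 ] ((535.51123046875, -224.93890380859375), 23.816204071044922)
0.003 674 [ 0.54893783 -0.21937345  0.00565596] ((535.27392578125, -224.86399841308594), 30.52072525024414)
0.02 166 [ 0.55231882 -0.21793692  0.03038095] ((535.8501586914062, -224.53140258789062), 23.340492248535156)
[array([-0.0076, -0.0053,  1.    ]), array([ 0.5352, -0.2251,  0.0463])] [ 0.52686001 -0.22491732  0.17340751] 0.34671033038849436 259 172
189 92
```

View pics/w3.png

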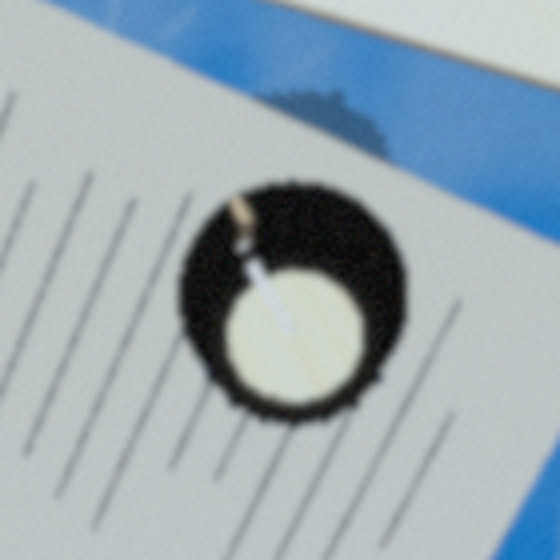

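The knob stands upright at (0.5353,-0.2249), with its pointer end at crop (237,200). I'll shift onto its axis, go down and regrasp.

{"fn": "jog_arm", "kwargs": {"series": [[[7.5,2.3,30,0,0,0,85],[0,0,40,0,0,0,85],[0,0,40,0,0,0,85],[0,0,30,0,0,0,85],[0,0,15,0,0,0,85],[0,0,6,0,0,0,85],[0,0,0,0,0,0,85],[0,0,0,0,0,0,85],[0,0,0,0,0,0,70],[0,0,0,0,0,0,60]]]}}

```text
time_s: 10.7
eef_pos: [0.5365, -0.2257, 0.0157]
eef_rot: [0.001, 0.985, 0.173, 0.001]
wrist_force: [0.7, 0.5, -0.9]
opening: 0.711
grasp_force: 0.0
```

{"fn": "jog_arm", "kwargs": {"series": [[[0,0,0,0,0,0,50],[0,0,0,0,0,0,45],[0,0,0,0,0,0,40],[0,0,0,0,0,0,30],[0,0,0,0,0,0,30],[0,0,0,0,0,0,30],[0,0,0,0,0,0,30],[0,0,0,0,0,0,30],[0,0,0,0,0,0,30],[0,0,0,0,0,0,30]]]}}

```text
time_s: 11.7
eef_pos: [0.5361, -0.2254, 0.0154]
eef_rot: [0.0, 0.985, 0.173, 0.0]
wrist_force: [-2.4, 2.1, 6.4]
opening: 0.531
grasp_force: 60.3
```

{"fn": "jog_arm", "kwargs": {"series": [[[0,0,-25,0,0,0,30],[0,0,-45,0,0,0,30],[0,0,-45,0,0,0,30],[0,0,-45,0,0,0,30],[0,0,-45,0,0,0,30],[0,-35,0,0,0,0,30],[0,-35,0,0,0,0,30],[0,-35,0,0,0,0,30],[0,-35,0,0,0,0,30],[0,-35,0,0,0,0,30]]]}}

```text
time_s: 12.7
eef_pos: [0.4752, -0.0592, 0.2191]
eef_rot: [-0.0, 0.985, 0.172, -0.0]
wrist_force: [0.9, -0.1, -1.9]
opening: 0.532
grasp_force: 62.3
```

{"fn": "jog_arm", "kwargs": {"series": [[[-5,-35,0,0,0,0,30],[0,-35,0,0,0,0,30],[0,-35,0,0,0,0,30],[0,-35,0,0,0,0,30],[0,-31,0,0,0,0,30],[0,0,0,0,0,0,30],[0,0,0,0,0,0,30],[0,0,0,0,0,0,30],[0,0,0,0,0,0,30],[0,0,0,0,0,0,30]]]}}

```text
time_s: 13.7
eef_pos: [0.4136, 0.0978, 0.2192]
eef_rot: [0.0, 0.985, 0.172, -0.0]
wrist_force: [0.5, 0.3, -2.7]
opening: 0.529
grasp_force: 62.4
```

```bash
python3 - <<'E'
from fit import *
from bench import ctrl
c=ctrl.camera("wrist");P=np.mean([ctrl.get_obs()["eef_pos"] for i in range(3)],0);o=ctrl.get_obs();pickle.dump((c,o),open("w4.pkl","wb"));T=rot(o["eef_rot"])
print(P,np.arctan2(T[1,0],T[0,0]),o["q"],o["wrist_force"])
print("knob",knob(c,P[:2]+[.0,0],P[2]-.014+.046))
g=c["z_map"];u,v=map(int,proj(c,(.507,.133,.1)));print(u,v)
Q=np.array([dep(c,x,y) for y in range(max(v-90,0),min(v+90,384)) for x in range(u-90,u+90) if g[y,x]>0])
for lo,hi in((.122,.13),(.0995,.1035),(.092,.1)):
    k=(Q[:,2]>lo)&(Q[:,2]<hi)&(np.hypot(*(Q[:,:2]-[.507,.133]).T)<(.02 if lo>.11 else .03 if lo>.099 else .07));q=Q[k];print(lo,k.sum(),cv2.minEnclosingCircle((q[:,:2]*1000).astype(np.float32)))
cv2.imwrite("pics/w4.png",cv2.resize(c["frame"],(768,576)))
E
```

```text
[0.41361024 0.09787778 0.21922772] 0.3454219375000732 [-4.84034406e-02 -1.60212469e-01  1.97625643e+00 -7.92519653e-05
  1.32570684e+00  1.17699018e+00] [-0.18149624 -0.51731607 -2.51022718]
knob [array([-0.003 , -0.0048,  1.    ]), array([0.4135, 0.0975, 0.2502]), 'skirt', 2200, 28, array([0.4131, 0.0973]), np.float64(0.0001), np.float64(0.2097)]
256 65
0.122 798 ((507.6327209472656, 133.12135314941406), 11.776144027709961)
0.0995 952 ((507.0183410644531, 133.21923828125), 29.871809005737305)
0.092 17123 ((507.5333251953125, 133.36720275878906), 64.83736419677734)
```

View pics/w4.png

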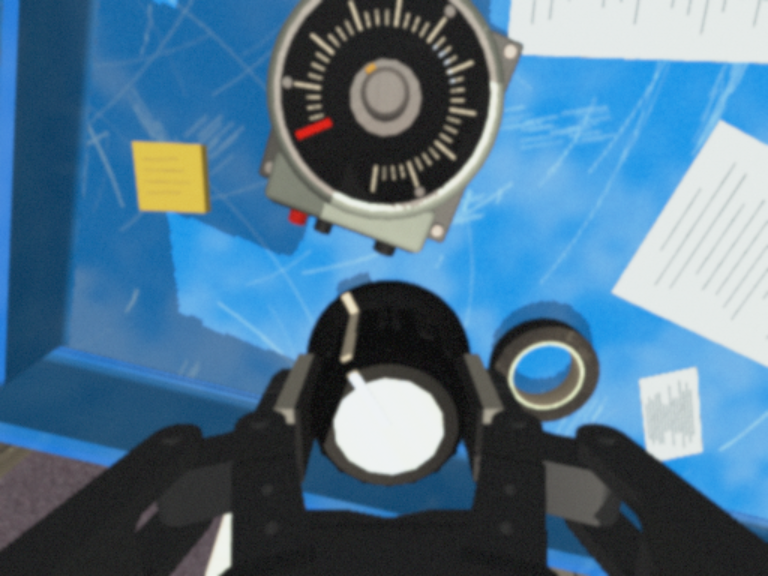

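The knob now sits upright and centred in the fingers, with its pointer end at pixel (231.3,198.7). The variac's key is at (246,46.7) and the red mark's inner end at (220.7,82.7).

```bash
python3 - <<'E'
from fit import *
c,o=pickle.load(open("w4.pkl","rb"));T=rot(o["eef_rot"])
A=np.array([.5074,.1332]);K=np.array([.4133,.0974])
for n,u,v,z,C in(("ptr",231.3,198.7,.2092,K),("key",246,46.7,.112,A),("zero",220.7,82.7,.098,A)):
    d=onz(c,u,v,z)[:2]-C;print(n,np.hypot(*d),np.arctan2(d[1],d[0]))
print(T.T@np.r_[A-K,0]*1000)
E
```

```text
ptr 0.028277034345835648 0.8748778788414215
key 0.013965700581766135 0.9258359836108289
zero 0.03190584739940507 2.334370744112984
[ 1.00663418e+02 -1.82372018e+00 -1.76896179e-02]
```

{"fn": "jog_arm", "kwargs": {"series": [[[30,-1.8,0,0,0,0,30],[35,0,0,0,0,0,30],[25,0,0,0,0,0,30],[10.7,0,0,0,0,0,30],[0,0,25,0,0,0,30],[0,0,25,0,0,0,30],[0,0,15,0,0,0,30],[0,0,8,0,0,0,30],[0,0,0,0,0,0,30],[0,0,0,0,0,0,30]]]}}

```text
time_s: 14.75
eef_pos: [0.5078, 0.1343, 0.147]
eef_rot: [0.0, 0.985, 0.172, 0.0]
wrist_force: [0.5, -0.2, -1.2]
opening: 0.53
grasp_force: 62.4
```

```bash
python3 - <<'E'
from fit import *
from bench import ctrl
c=ctrl.camera("wrist");P=ctrl.get_obs()["eef_pos"];o=ctrl.get_obs();print(P,o["eef_pos"],o["wrist_force"],o["torque"],o["q"][5])
print("knob",knob(c,P[:2],P[2]-.015+.046))
for n in("w1.pkl","w4.pkl"):
    w=pickle.load(open(n,"rb"));w=w[0] if isinstance(w,tuple) else w
    f=w["frame"].astype(int);v,u=np.nonzero(f[:,:,2]>f[:,:,1]+70);Q=np.array([onz(w,x,y,.098)[:2] for x,y in zip(u,v)])-[.5072,.1332]
    r=np.hypot(*Q.T);k=(r<.06)&(r>.02);q=Q[k];print(k.sum(),q.mean(0),np.arctan2(*q.mean(0)[::-1]),r[k].min(),r[k].max())
E
```

```text
[0.50818506 0.13437637 0.14742737] [0.50818506 0.13437637 0.14742737] [ 0.51279184  0.66811573 -1.51625166] [-0.01388188  0.04051293 -0.03466587] 1.25668950945442
knob [array([-0.0053, -0.006 ,  1.    ]), array([0.5077, 0.1337, 0.178 ]), 'skirt', 2210, 29, array([0.5073, 0.1338]), np.float64(9e-05), np.float64(0.1374)]
108 [-0.02733804  0.03189168] 2.279464397046526 0.031114786262391815 0.05272423795183124
184 [-0.02711198  0.03158295] 2.280168162984978 0.030995985228143102 0.05243720113760403
```

{"fn": "jog_arm", "kwargs": {"series": [[[0,0,2,0,0,0,30],[0,0,2,0,0,0,30],[0,0,2,0,0,0,30],[0,0,2,0,0,0,30],[0,0,2,0,0,0,30],[0,0,2,0,0,0,30],[0,0,2,0,0,0,30],[0,0,1,0,0,0,30],[0,0,0,0,0,0,30],[0,0,0,0,0,0,30]]]}}

```text
time_s: 15.8
eef_pos: [0.5077, 0.1343, 0.1312]
eef_rot: [0.0, 0.985, 0.173, 0.0]
wrist_force: [2.5, -1.2, -3.1]
opening: 0.53
grasp_force: 62.4
```

{"fn": "jog_arm", "kwargs": {"series": [[[0,0,0.5,0,0,0,30],[0,0,0.5,0,0,0,30],[0,0,0.5,0,0,0,30],[0,0,0.5,0,0,0,30],[0,0,0.5,0,0,0,30],[0,0,0.5,0,0,0,30],[0,0,0.5,0,0,0,30],[0,0,0.5,0,0,0,30],[0,0,0,0,0,0,30],[0,0,0,0,0,0,30]]]}}

```text
time_s: 16.8
eef_pos: [0.5077, 0.1344, 0.1273]
eef_rot: [0.0, 0.985, 0.173, 0.0]
wrist_force: [2.8, -1.4, -0.3]
opening: 0.535
grasp_force: 62.4
```

{"fn": "jog_arm", "kwargs": {"series": [[[0,0,0.4,0,0,0,30],[0,0,0.4,0,0,0,30],[0,0,0.4,0,0,0,30],[0,0,0.4,0,0,0,30],[0,0,0.4,0,0,0,30],[0,0,0,0,0,0,30],[0,0,0,0,0,0,30],[0,0,0,0,0,0,30],[0,0,0,0,0,0,30],[0,0,0,0,0,0,30]]]}}

```text
time_s: 17.8
eef_pos: [0.5077, 0.1344, 0.1254]
eef_rot: [0.0, 0.985, 0.173, 0.0]
wrist_force: [3.3, -3.2, -0.0]
opening: 0.536
grasp_force: 62.5
```

{"fn": "jog_arm", "kwargs": {"series": [[[0,0,0.5,0,0,0,30],[0,0,0.5,0,0,0,30],[0,0,0.5,0,0,0,30],[0,0,0.5,0,0,0,30],[0,0,0.5,0,0,0,30],[0,0,0.5,0,0,0,30],[0,0,0,0,0,0,30],[0,0,0,0,0,0,30],[0,0,0,0,0,0,30],[0,0,0,0,0,0,30]]]}}

```text
time_s: 18.8
eef_pos: [0.5077, 0.1344, 0.1224]
eef_rot: [0.0, 0.985, 0.172, 0.0]
wrist_force: [4.2, -3.7, -0.1]
opening: 0.533
grasp_force: 62.5
```

{"fn": "jog_arm", "kwargs": {"series": [[[0.3,0.5,0.5,0,0,0,30],[0,0,0.5,0,0,0,30],[0,0,0.5,0,0,0,30],[0,0,0.5,0,0,0,30],[0,0,0.5,0,0,0,30],[0,0,0.5,0,0,0,30],[0,0,0.5,0,0,0,30],[0,0,0.5,0,0,0,30],[0,0,0,0,0,0,30],[0,0,0,0,0,0,30]]]}}

```text
time_s: 19.8
eef_pos: [0.5077, 0.1342, 0.1181]
eef_rot: [-0.0, 0.985, 0.173, -0.0]
wrist_force: [3.2, -2.3, -1.8]
opening: 0.533
grasp_force: 62.5
```

{"fn": "jog_arm", "kwargs": {"series": [[[0,0,0.4,0,0,0,30],[0,0,0.4,0,0,0,30],[0,0,0.4,0,0,0,30],[0,0,0.4,0,0,0,30],[0,0,0.4,0,0,0,30],[0,0,0,0,0,0,30],[0,0,0,0,0,0,30],[0,0,0,0,0,0,30],[0,0,0,0,0,0,30],[0,0,0,0,0,0,30]]]}}

```text
time_s: 20.8
eef_pos: [0.5078, 0.1342, 0.1164]
eef_rot: [-0.0, 0.985, 0.173, -0.0]
wrist_force: [-0.1, -0.9, 3.2]
opening: 0.531
grasp_force: 62.6
```

```bash
python3 - <<'E'
from fit import *
from bench import ctrl
c=ctrl.camera("wrist");o=ctrl.get_obs();P=o["eef_pos"];print(P,o["wrist_force"],o["torque"],o["q"])
print("knob",knob(c,P[:2],P[2]-.015+.046))
E
```

```text
[0.50782282 0.13417379 0.11638549] [-1.39174737 -1.65505348  3.01353168] [-0.19836974  0.12877854 -0.02453257] [3.20741819e-02 2.07405240e-01 1.82788817e+00 6.86373837e-05
 1.10647431e+00 1.25594516e+00]
knob [array([-0.0063, -0.0089,  0.9999]), array([0.5077, 0.1336, 0.1473]), 'skirt', 2197, 35, array([0.5072, 0.1337]), np.float64(7e-05), np.float64(0.1067)]
```

The knob is seated, with its underside at about 0.101 m. Now I'll wind it counterclockwise, which is a negative turn about tool z.

{"fn": "jog_arm", "kwargs": {"series": [[[0,0,0,0,0,-0.06,30],[0,0,0,0,0,-0.08,30],[0,0,0,0,0,-0.1,30],[0,0,0,0,0,-0.1,30],[0,0,0,0,0,-0.1,30],[0,0,0,0,0,-0.1,30],[0,0,0,0,0,-0.1,30],[0,0,0,0,0,-0.1,30],[0,0,0,0,0,-0.1,30],[0,0,0,0,0,-0.06,30]]]}}

```text
time_s: 21.85
eef_pos: [0.5091, 0.1339, 0.1164]
eef_rot: [0.001, 0.811, 0.585, 0.001]
wrist_force: [4.9, -1.6, -2.2]
opening: 0.533
grasp_force: 62.4
```

```bash
python3 - <<'E'
from fit import *
from bench import ctrl
c=ctrl.camera("wrist");o=ctrl.get_obs();P=o["eef_pos"];T=rot(o["eef_rot"]);print(P,np.arctan2(T[1,0],T[0,0]),o["wrist_force"],o["torque"])
k=knob(c,P[:2],P[2]-.015+.046);print("knob",k);A=k[5]
# white pointer on skirt
u0,v0=map(int,proj(c,(*A,.106)));f=c["frame"].astype(int).min(2)
L=[]
for y in range(v0-70,v0+40):
  for x in range(u0-70,u0+70):
    d=onz(c,x,y,.106)[:2]-A;r=np.hypot(*d);p=dep(c,x,y)
    if .0255<r<.0297 and f[y,x]>100 and abs(p[2]-.107)<.004: L.append((np.arctan2(d[1],d[0]),r,x,y))
L=np.array(L);print(len(L),L.mean(0) if len(L) else 0, L[:,0].std() if len(L) else 0)
pickle.dump(c,open("w5.pkl","wb"))
E
```

```text
[0.50912231 0.13394726 0.11647417] 1.2518519411087567 [ 5.76215506 -1.94669676 -1.37754328] [-0.18290347 -0.86442468 -0.06256186]
knob [array([-0.0046, -0.0111,  0.9999]), array([0.5086, 0.1335, 0.1473]), 'skirt', 2211, 30, array([0.5087, 0.1334]), np.float64(0.0001), np.float64(0.1067)]
51 [1.78471158e+00 2.75461908e-02 2.31941176e+02 2.00058824e+02] 0.03823853284005487
```

{"fn": "jog_arm", "kwargs": {"series": [[[0,0,0,0,0,-0.05,30],[0,0,0,0,0,-0.05,30],[0,0,0,0,0,-0.05,30],[0,0,0,0,0,-0.05,30],[0,0,0,0,0,-0.05,30],[0,0,0,0,0,-0.05,30],[0,0,0,0,0,-0.05,30],[0,0,0,0,0,-0.05,30],[0,0,0,0,0,0,30],[0,0,0,0,0,0,30]]]}}

```text
time_s: 22.9
eef_pos: [0.5088, 0.1343, 0.1165]
eef_rot: [0.001, 0.681, 0.733, 0.001]
wrist_force: [5.3, 1.5, -2.2]
opening: 0.535
grasp_force: 62.4
```

```bash
cat > ptr.py <<'E'
from fit import *
from bench import ctrl
c=ctrl.camera("wrist");o=ctrl.get_obs();P=o["eef_pos"];T=rot(o["eef_rot"]);print(P,np.arctan2(T[1,0],T[0,0]),o["wrist_force"],o["torque"])
import sys
A0=np.array([.5075,.1333]);k=knob(c,A0,.1473);print("knob",k);A=k[5]
u0,v0=map(int,proj(c,(*A,.106)));f=c["frame"].astype(int).min(2)
L=[]
for y in range(max(0,v0-80),min(384,v0+60)):
  for x in range(u0-80,u0+80):
    d=onz(c,x,y,.106)[:2]-A;r=np.hypot(*d);p=dep(c,x,y)
    if .0255<r<.0297 and f[y,x]>100 and abs(p[2]-.107)<.004: L.append((np.arctan2(d[1],d[0]),r,x,y))
L=np.array(L);print(len(L),L.mean(0) if len(L) else 0)
if len(L): a=L[:,0].mean();e=A+.03*np.array([np.cos(a),np.sin(a)]);z=A0+.032*np.array([np.cos(2.28),np.sin(2.28)]);print("gap mm",np.hypot(*(e-z))*1000)
cv2.imwrite("pics/last.png",cv2.resize(c["frame"][60:340,120:400],(560,560)))
E
python3 ptr.py
```

```text
[0.50880423 0.13431343 0.11647524] 1.6442899795780148 [ 5.85810147  0.61857617 -1.85408329] [ 0.15050396 -0.9762289  -0.11662759]
knob [array([ 0.0014, -0.0083,  1.    ]), array([0.5082, 0.1339, 0.1474]), 'skirt', 2187, 33, array([0.5084, 0.1337]), np.float64(9e-05), np.float64(0.1067)]
50 [2.18231176e+00 2.75580883e-02 2.31880000e+02 2.00180000e+02]
gap mm 4.56686799248176
```

{"fn": "jog_arm", "kwargs": {"series": [[[0,0,0,0,0,-0.025,30],[0,0,0,0,0,-0.025,30],[0,0,0,0,0,-0.025,30],[0,0,0,0,0,-0.025,30],[0,0,0,0,0,0,30],[0,0,0,0,0,0,30],[0,0,0,0,0,0,30],[0,0,0,0,0,0,30],[0,0,0,0,0,0,30],[0,0,0,0,0,0,30]]]}}

```text
time_s: 23.95
eef_pos: [0.5088, 0.1345, 0.1165]
eef_rot: [0.001, 0.643, 0.766, 0.001]
wrist_force: [5.3, 1.7, -1.9]
opening: 0.537
grasp_force: 62.4
```

```bash
python3 ptr.py
```

```text
[0.50877136 0.13442904 0.11649473] 1.7443148509866775 [ 5.28019354  1.49937852 -1.661471  ] [ 0.2357395  -0.96878278 -0.14616578]
knob [array([ 0.0039, -0.0096,  0.9999]), array([0.5081, 0.1341, 0.1473]), 'skirt', 2207, 29, array([0.5083, 0.1338]), np.float64(7e-05), np.float64(0.1067)]
55 [2.28185655e+00 2.75534599e-02 2.31818182e+02 2.00200000e+02]
gap mm 2.314216652465201
```

The pointer is at 2.28 rad and its end is 2.3 mm from the mark. Now I'll let go and rise.

{"fn": "jog_arm", "kwargs": {"series": [[[0,0,0,0,0,0,50],[0,0,0,0,0,0,55],[0,0,0,0,0,0,65],[0,0,0,0,0,0,75],[0,0,0,0,0,0,85],[0,0,0,0,0,0,85],[0,0,0,0,0,0,85],[0,0,0,0,0,0,85],[0,0,-10,0,0,0,85],[0,0,-20,0,0,0,85]]]}}

```text
time_s: 25.0
eef_pos: [0.5067, 0.134, 0.1456]
eef_rot: [-0.001, 0.642, 0.766, -0.001]
wrist_force: [0.7, -0.1, -0.0]
opening: 0.995
grasp_force: 0.0
```

{"fn": "jog_arm", "kwargs": {"series": [[[0,0,-30,0,0,0,85],[0,0,-30,0,0,0,85],[0,0,-20,0,0,0,85],[0,0,0,0,0,0,85],[0,0,0,0,0,0,85],[0,0,0,0,0,0,85],[0,0,0,0,0,0,85],[0,0,0,0,0,0,85],[0,0,0,0,0,0,85],[0,0,0,0,0,0,85]]]}}

```text
time_s: 26.0
eef_pos: [0.5078, 0.1341, 0.2259]
eef_rot: [-0.0, 0.642, 0.767, -0.0]
wrist_force: [0.5, -0.2, 0.5]
opening: 0.998
grasp_force: 0.0
```

```bash
python3 ptr.py
```

```text
[0.50784839 0.13407587 0.22605511] 1.7467675109915448 [-0.80051655 -0.577033    1.14099064] [ 0.02207795 -0.00999734 -0.04108361]
knob [array([ 0.0016, -0.0067,  1.    ]), array([0.508 , 0.134 , 0.1472]), 'skirt', 940, 27, array([0.5081, 0.134 ]), np.float64(0.00013), np.float64(0.1065)]
21 [2.25602909e+00 2.76329083e-02 2.44238095e+02 1.60000000e+02]
gap mm 2.4794463173482035
```

View pics/last.png

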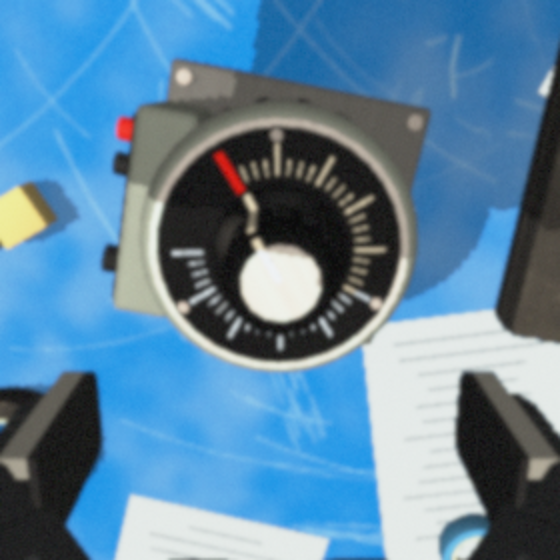

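The final picture shows the pointer line meeting the inner end of the red mark at about (243,193). The knob is home and the gripper is clear, so I'll hand in.

```bash
python3 -c "
from bench import ctrl
print(ctrl.hand_in())"
```

```text
the job is handed in; nothing more can be done
None
```

Job handed in (no verdict was returned): the knob is fully home on the shaft's collar, wound down with its pointer about 2.5 mm from the red zero mark by camera, and released; an early wrong-sign move briefly pressed the knob onto the worktop, so I regrasped it.

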